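Set the two-jar carrier on its station, heavy jar over the sprung plate

ROBOT

A 6-joint arm with a two-finger parallel gripper is mounted at the origin on a cart in front of the work surface, level with it; the furniture and walls round the work are solid. World frame = base frame: x ahead of the robot, y to its left, z up, the work surface at z = 0. Lengths are in m, angles in rad, forces in N, time in s.
With the tool pointing down it reaches from about 0.375 to 0.9 m from the base axis. Payload 3.1 kg.
Tool frame: the origin (TCP) lies midway between the tips of the shut fingers; the grasp point (between the pads) lies 19 mm behind it; z points along the fingers, y is the line along which they close (so a half turn about z gives the same grasp; the last joint's range is limited). The gripper opens to 87 mm and grips with 3 to 60 N. Pads are 19 mm wide; open, the fingers measure 117 mm over their backs; the gripper's body (75 mm by 190 mm) begins 51 mm behind the grasp point.
Start: joints at [1.121, 0.527, 1.433, -0, 1.181, -0.178], TCP at [0.168, 0.602, 0.223] pointing down, gripper open.
Joint ranges: [-3.08, 3.08], [-0.75, 2.2], [0.22, 2.44], [-1.43, 4.57], [0, 2.65], [-2.85, 2.85]. Speed limits (rad/s): [2.79, 2.79, 3.14, 3.14, 3.14, 3.14].

INTERFACE

Orientations are given as a unit quaternion [x, y, z, w].
In Python, from workcell import ctrl gives the robot as it stands.
- The arm moves only by the shell command python3 -m creep 'ROWS' [FORCE]. ROWS is JSON, a list of rows, each a list of 7 numbers: the shift along the tool's x, y, z in cm, then the turn, a rotation vector about the tool's x, y, z in degrees, then the opening, from -1 (shut) to 1 (fully open), so that 0 is half open. A call has 1 to 5 rows; each row is the pose to reach, as a shift and turn from the pose commanded when the call began, along the tool's axes at that moment; what a row does not reach only later rows make up. A row lasts 1/10 s, in which the tool goes at most 50 mm and 8.59 degrees, less where a joint would pass 70% of its speed; a pose out of reach is approached as far as the arm can. A call with a gripper value outside its range is refused whole. The fingers move at their own pace and stop on an object; FORCE is the grip in N (left out, the last holds). Time passes only in rows, so rows that repeat a pose let the fingers close. It gives the time, the measured TCP pose, the force, the opening and the grip force at its end, in the units of the state.
- ctrl.observe(): the state, without advancing time (a new reading comes with each control period).
- ctrl.grab_frame(name): name is "side" or "top"; returns the picture (384x512x3 uint8, red, green, blue); there is no depth.
- ctrl.calibration(name): a dict with "mtx" (3x3 intrinsics, pixels), "D" ([k1, k2, p1, p2, k3] as OpenCV has them; the pictures are not rectified), "cam_to_world" (4x4, takes a point from camera to world coordinates). Camera axes: x right, y down, z forward; pixel columns grow to the right and rows downward; lengths in m; the calibration is good to about 2 mm. A picture is of the moment at which its call begins. calibration takes no time and is no camera call.
- ctrl.close_job(): hands the job in; it is judged then, once.
Trained networks look in the newest picture that a camera, given by its name, has taken for a name from the list of things; names that differ only in an ending like _2 or _b are one class to them, and where a whole thing is asked for, a point or a joint stands for the part that bears it (a point fixed in the world has none). Each returns a list of dicts, best first, with "score" (0 to 1); they miss things now and then, are a little off and sometimes report something else, mostly with a low value. They report only what shows in the picture. A call takes as long as a camera call.
- ctrl.search_frame(camera, target): "at" ([x, y, z] in m, in world coordinates, good to about 4 mm: the middle of the surface that is visible of it).
- ctrl.regions_of(camera, target): "mask" (384x512 bool, what is visible of it).
The state is a dict: "time_s": time; "qpos": joint angles; "dq": joint speeds; "joint_torque": joint torques, N m; "ee_pos": TCP position; "ee_rot": TCP orientation; "force": force on the tool from outside, world axes, zero at the start; "moment": the same for the moment, N m; "opening": opening from 0.0 (shut) to 1.0 (fully open); "finger_force": force on a finger pad.
Only numpy, scipy, OpenCV 4.12 (cv2) and the standard library are available. Lean on these libraries where they do the work, as an engineer would, in place of code of your own. Each camera call takes 0.05 s, during which the arm holds its last target. There are 200 camera calls.

TASK

The two sealed jars on the grey carrier look alike, but one is full and the other nearly empty. Lift the carrier clear of the worktop by its swivel handle, see which end sinks, and set it down centred and square on the two-plate station with the heavy jar over the sprung steel plate, so that the plate is pressed right down; then let go. Keep the carrier upright all the while.

Things in the scene. Friction and masses are not known exactly. Their poses are not given: they have to be found in the camera images.
- carrier_mid (a point): Loose two-jar carrier, 0.7 kg: grey bar 170x74 mm on two round cross feet, two white jars with grey ribbed lids (62 mm wide, tops 90 mm up); jars and feet lie 45 mm either side of the middle, a post with swivel handle between. Point: on the centre line, 88 mm above the feet's bottom. x along the bar, z up. Which jar is heavy cannot be seen and varies, whatever the axes.
- handle_grip (a point): Centre of the swivel handle's black grip block: 16 mm thick along the carrier's x, 50 mm long along its y, 28 mm high. Take it from above by the 16 mm thickness. When the carrier stands it is 162 mm above the feet's bottom, over the carrier's middle, 46 mm above the pivot; axes as the carrier's.
- handle (a joint): Angle of the handle on its pivot (116 mm above the feet's bottom, axis along the carrier's y); a weak spring holds it near 0. Lifted by an upright handle, the carrier swings and its heavy end sinks by 0.1 to 0.2 rad within a second: positive = +x end sunk, negative = -x end. Set down so, the heavy foot grips first, some 15 mm too far to the light side; on release the light end drops a few mm.
- station_top (a point): Fixed low station, base 200x92 mm. Point: midway between its two plates, at the fixed plate's top, 14 mm above the worktop; x along the station, z up. -x side: fixed grey plate 88x86 mm. +x side: sprung bright steel plate 86x84 mm, 5 mm higher until pressed; at its far end a black strip 13 mm high. The carrier's feet stand one on each plate, its middle over this point.
- plate (a joint): Travel of the sprung steel plate: 0 = up, 0.005 m = pressed right down, level with the fixed plate. It starts to move at 3 N and is down at about 4 N: the heavy jar's end presses it right down by its weight, the light one's does not.

How it is judged:
By the outcome, as a careful person would: the job done as asked, in the order asked, and still so for the second after the job is handed in, with the robot touching nothing.
It also fails if it takes over 42 s, if anything falls off the work surface, if the arm or the gripper's body presses on something with over 40 N, if the wrist force passes 120 N, or if a joint passes its speed limit or range.

## Working session

There is one attempt and no reset: what is moved stays moved. The work goes in short steps, Python scripts to look and compute and a shell command to move; the robot and the scene stay as the last step left them, time stands still between calls to the robot, and variables do not carry over. Pictures are saved under pics/ and viewed, at most 10 in all, crops included, and the job is handed in when it is done.

```bash
mkdir -p pics; ls
python3 - <<'E'
from workcell import ctrl
import cv2
o=ctrl.observe();print(o['time_s'],o['ee_pos'],o['ee_rot'],o['opening'])
for n in ['side','top']:
    im=ctrl.grab_frame(n);cv2.imwrite(f'pics/{n}0.png',im[:,:,::-1])
    for t in ['carrier_mid','handle_grip','station_top','plate']:
        try:
            print(n,t,[(r['at'],round(r['score'],2)) for r in ctrl.search_frame(n,t)[:2]])
        except Exception as e: print(n,t,e)
    print(ctrl.calibration(n)['cam_to_world'])
print(ctrl.observe()['time_s'])
E
```

```text
pics
0.0 [0.16742584 0.60139834 0.22156783] [ 1.35467497e-01  9.90781193e-01 -1.03546788e-03 -3.35658882e-04] 0.9951802675375335
side carrier_mid [([0.5358, 0.3737, 0.0572], 0.59)]
side handle_grip [([0.5384, 0.3764, 0.1634], 0.67), ([0.5484, 0.0068, 0.0146], 0.29)]
side station_top [([0.5501, 0.0069, 0.0161], 0.88)]
side plate [([0.5591, 0.0548, 0.0228], 0.61)]
[[ 0.94385814 -0.20555665  0.25860832  0.31222962]
 [-0.32957851 -0.53242493  0.77968051 -0.41955562]
 [-0.022579   -0.82113954 -0.57028067  0.60579374]
 [ 0.          0.          0.          1.        ]]
top carrier_mid []
top handle_grip [([0.536, 0.3904, 0.1796], 0.63), ([0.5539, 0.0261, 0.0127], 0.23)]
top station_top [([0.5529, 0.0282, 0.0134], 0.64)]
top plate [([0.5635, 0.0628, 0.0224], 0.65)]
[[-0.02003287 -0.99443376  0.10344167  0.43631754]
 [-0.99971822  0.02124156  0.01059627  0.21577468]
 [-0.01273455 -0.10320025 -0.99457908  1.01619405]
 [ 0.          0.          0.          1.        ]]
0.5
```

View pics/side0.png

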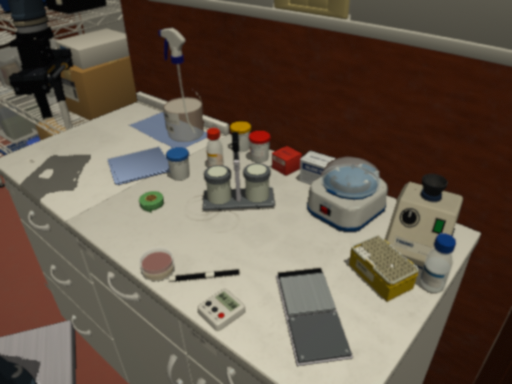

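View pics/top0.png

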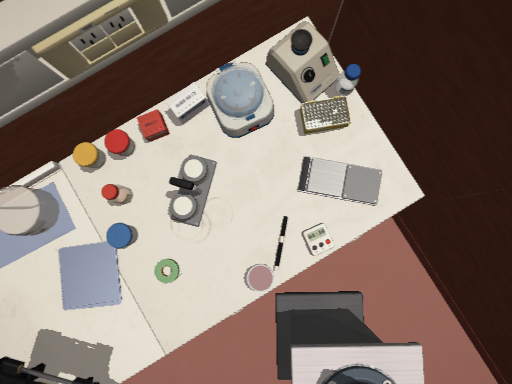

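The side view shows the carrier at about (238,190) and the station at (312,313), with its strip end at (300,272). In the top view the lids are at (195,170) and (184,207), the grip at (182,184), and the station at (340,181) with the black strip on its left at (304,172).

```bash
cat > h.py <<'E'
from workcell import ctrl
import cv2, numpy as np
def ray(n,px,z):
    c=ctrl.calibration(n);K=np.array(c['mtx']);D=np.array(c['D']);T=np.array(c['cam_to_world'])
    p=cv2.undistortPoints(np.float64(px).reshape(-1,1,2),K,D)[:,0]
    d=np.c_[p,np.ones(len(p))]@T[:3,:3].T;o=T[:3,3]
    return (o+d*((z-o[2])/d[:,2])[:,None])[:,:2]
def proj(n,P):
    c=ctrl.calibration(n);T=np.linalg.inv(np.array(c['cam_to_world']))
    return cv2.projectPoints(np.float64(P).reshape(-1,1,3),cv2.Rodrigues(T[:3,:3])[0],T[:3,3],np.array(c['mtx']),np.array(c['D']))[0][:,0]
def rect(n,m,z):
    ys,xs=np.nonzero(m);return cv2.minAreaRect(ray(n,np.c_[xs,ys],z).astype(np.float32)*1000)
E
python3 - <<'E'
from h import *
for n in ['top','side']:
    im=ctrl.grab_frame(n)
    for t,z in [('station_top',.014),('plate',.019),('carrier_mid',.02),('handle_grip',.17)]:
        r=ctrl.regions_of(n,t)
        if r:
            m=r[0]['mask'];print(n,t,round(r[0]['score'],2),m.sum(),[np.round(v,1) for v in rect(n,m,z)])
    if n=='top':
        a=cv2.resize(im[145:235,150:240],None,fx=6,fy=6,interpolation=cv2.INTER_CUBIC)
        b=cv2.resize(im[145:210,290:390],None,fx=6,fy=6,interpolation=cv2.INTER_CUBIC)
        cv2.imwrite('pics/ca.png',a[:,:,::-1]);cv2.imwrite('pics/cb.png',b[:,:,::-1])
E
```

```text
top station_top 0.67 2882 [array([554.6,  25.3]), array([200. ,  92.6]), np.float64(78.5)]
top plate 0.81 1145 [array([563.2,  58.4]), array([86.6, 85.3]), np.float64(77.4)]
top carrier_mid 0.75 2190 [array([541.6, 403.5]), array([103.5, 170.1]), np.float64(73.6)]
top handle_grip 0.54 195 [array([537.6, 389.8]), array([54.7, 17.5]), np.float64(72.8)]
side station_top 0.97 4847 [array([552.1,  18.4]), array([203.9,  91.3]), np.float64(77.7)]
side plate 0.95 1805 [array([560.4,  55.5]), array([91.2, 86.6]), np.float64(78.4)]
side carrier_mid 0.84 3009 [array([577.2, 525. ]), array([392.7, 169.6]), np.float64(73.9)]
side handle_grip 0.58 196 [array([531.6, 361. ]), array([120.7,  16.9]), np.float64(73.3)]
```

View pics/ca.png

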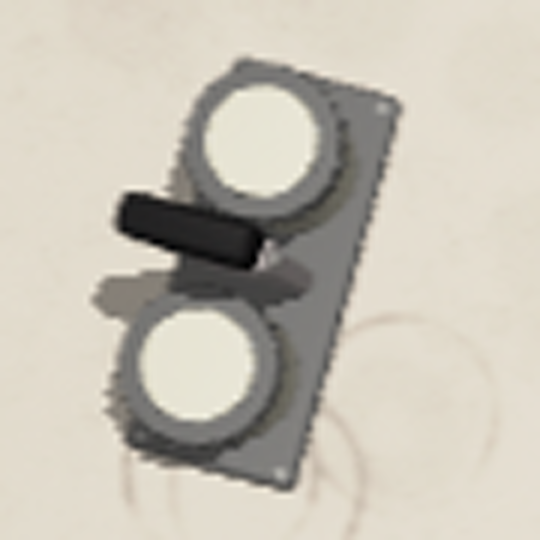

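View pics/cb.png

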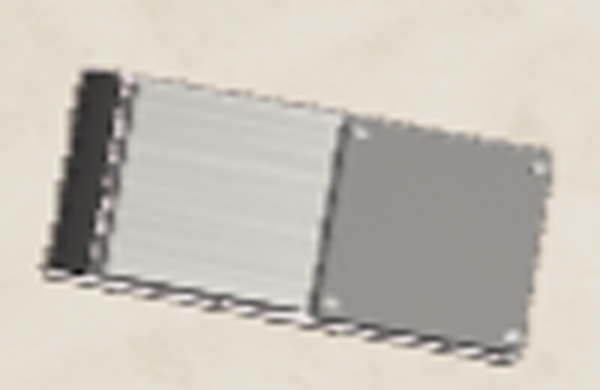

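The crops confirm both poses. The lid centres are at crop (262,140) and (197,362), so the bar lies at about 163.6°. The station's strip is on the left and the boundary between its plates is centred near crop (330,215), giving a station heading of about 78° towards the strip.

Run:
```python
from h import *
c=lambda p:[(p[0]+.5)/6-.5+150,(p[1]+.5)/6-.5+145]
L=ray('top',[c((262,140)),c((197,362))],.09)*1000
print('lids',L,L.mean(0),np.linalg.norm(L[0]-L[1]),np.degrees(np.arctan2(*(L[0]-L[1])[::-1])))
g=ray('top',[c((190,231))],.17)*1000; print('grip',g)
d=lambda p:[(p[0]+.5)/6-.5+290,(p[1]+.5)/6-.5+145]
print('stn bound',ray('top',[d((330,215))],.016)*1000)
F=ray('top',[d((350,115)),d((552,150)),d((525,348)),d((318,315))],.014)*1000
print(F,F.mean(0))
# predict in side view
for n,P in [('side',[[.552,.014,.014],[.5375,.387,.162]])]: print(proj(n,P))
im=ctrl.grab_frame('side');import cv2
b=cv2.resize(im[260:365,265:365],None,fx=4,fy=4,interpolation=cv2.INTER_CUBIC)
e=cv2.resize(im[125:220,190:290],None,fx=4,fy=4,interpolation=cv2.INTER_CUBIC)
o=np.zeros((420,800,3),np.uint8);o[:420,:400]=b;o[:380,400:]=e
cv2.imwrite('pics/cs.png',o[:,:,::-1])
```

```text
lids [[581.7660006  377.25969183]
 [496.11886271 402.56094058]] [538.94243166 389.91031621] 89.30613314330233 -16.45780755558741
grip [[537.29891931 388.88384581]]
stn bound [[553.59446968  12.37733417]]
[[595.71837377   1.86698167]
 [579.11547993 -81.49100989]
 [496.74465643 -66.12254912]
 [512.2197128   18.68088989]] [545.94955573 -31.76642186]
[[311.42993909 313.21817443]
 [235.23606543 142.213151  ]]
```

View pics/cs.png

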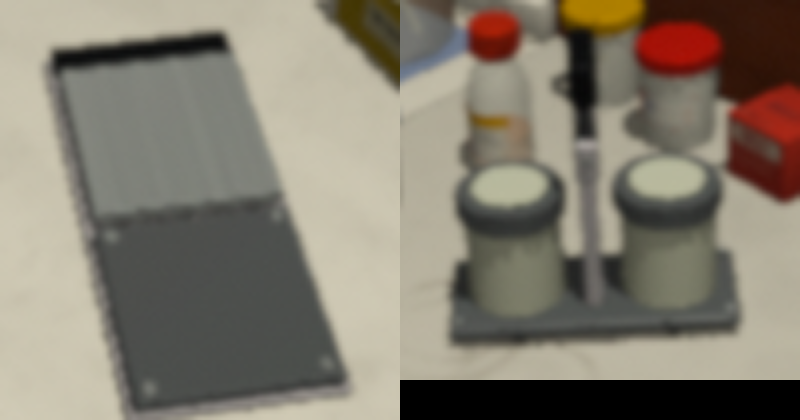

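```bash
python3 -m creep '[[-3,-0.8,-0.5,0,0,0,1],[-7,-1.8,-1,0,0,0,1],[-11.5,-2.9,-1.5,0,0,0,1],[-16,-4.1,-1.5,0,0,0,1],[-20.7,-5.3,-1.5,0,0,0,1]]'
python3 -m creep '[[-4.5,-1.15,0,0,0,0,1],[-9,-2.3,0,0,0,0,1],[-13.5,-3.4,0,0,0,0,1],[-17.5,-4.5,0,0,0,0,1],[-20.7,-5.3,0,0,0,0,1]]'
python3 -m creep '[[0,0,0,0,0,8.5,1],[0,0,0,0,0,17,1],[0,0,0,0,0,25.5,1],[0,0,0,0,0,34,1],[0,0,0,0,0,42.5,1]]'
python3 -m creep '[[0,0,0,0,0,8.5,1],[0,0,0,0,0,17,1],[0,0,0,0,0,25.5,1],[0,0,0,0,0,34,1],[0,0,0,0,0,42.5,1]]'
python3 -m creep '[[0,0,0,0,0,5.8,1],[0,0,0,0,0,5.8,1],[0,0,0,0,0,5.8,1]]'
python3 - <<'E'
from h import *
from scipy.spatial.transform import Rotation as R
o=ctrl.observe();M=R.from_quat(o['ee_rot']).as_matrix();print(o['ee_pos'],np.round(M,3),np.degrees(np.arctan2(M[1,1],M[0,1])),o['force'],o['qpos'])
e=(np.array([.538,.388,.143])-o['ee_pos']);print('to go cm',M.T@e*100)
print(ray('side',[[217.2,171],[256.5,169.2]],.09))
E
```

```text
time_s: 1.55
ee_pos: [0.3541, 0.4947, 0.2379]
ee_rot: [0.135, 0.991, 0.0, 0.0]
force: [0.2, 1.1, 0.2]
opening: 1.002
finger_force: 0.0
time_s: 2.05
ee_pos: [0.5404, 0.387, 0.2375]
ee_rot: [0.136, 0.991, -0.0, 0.0]
force: [0.4, 0.8, 0.2]
opening: 0.999
finger_force: 0.0
time_s: 2.55
ee_pos: [0.5381, 0.3887, 0.2375]
ee_rot: [0.488, 0.873, -0.0, -0.0]
force: [0.6, -0.0, -0.6]
opening: 1.001
finger_force: 0.0
time_s: 3.05
ee_pos: [0.538, 0.3888, 0.2375]
ee_rot: [0.771, 0.637, -0.0, -0.0]
force: [-0.8, 0.4, -0.8]
opening: 1.002
finger_force: 0.0
time_s: 3.35
ee_pos: [0.5381, 0.3888, 0.2375]
ee_rot: [0.8, 0.6, -0.0, -0.0]
force: [-0.4, -0.5, 0.6]
opening: 0.995
finger_force: 0.0
[0.538062   0.38879308 0.23751062] [[ 0.28  0.96 -0.  ]
 [ 0.96 -0.28 -0.  ]
 [-0.   -0.   -1.  ]] -16.247193820010484 [-0.41103463 -0.50651003  0.56389051] [4.57717286e-01 5.66788074e-01 1.31143534e+00 5.82546249e-06
 1.26348604e+00 7.41282547e-01]
to go cm [-0.07716906  0.01708645  9.45106594]
[[0.49527656 0.40071468]
 [0.58089602 0.37551889]]
```

```bash
python3 -m creep '[[0,0,2,0,0,0,1],[0,0,4.5,0,0,0,0.6],[0,0,7,0,0,0,0.2],[0,0,8.7,0,0,0,0],[0,0,9.4,0,0,0,0]]' 
python3 -m creep '[[0,0,0,0,0,0,-0.3],[0,0,0,0,0,0,-0.6],[0,0,0,0,0,0,-1],[0,0,0,0,0,0,-1],[0,0,0,0,0,0,-1]]' 35
python3 -m creep '[[0,0,0,0,0,0,-1],[0,0,0,0,0,0,-1],[0,0,0,0,0,0,-1]]' 35
```

```text
time_s: 3.85
ee_pos: [0.5369, 0.3882, 0.1413]
ee_rot: [0.8, 0.6, -0.002, -0.0]
force: [0.2, 0.5, -0.2]
opening: 0.722
finger_force: 0.0
time_s: 4.35
ee_pos: [0.5385, 0.389, 0.1444]
ee_rot: [0.801, 0.599, 0.001, 0.0]
force: [0.0, -0.3, 0.0]
opening: 0.264
finger_force: 0.0
time_s: 4.65
ee_pos: [0.538, 0.389, 0.1441]
ee_rot: [0.801, 0.599, 0.0, -0.0]
force: [-1.0, -0.3, 3.3]
opening: 0.18
finger_force: 35.0
```

```bash
python3 -m creep '[[0,0,-0.4,0,0,0,-1],[0,0,-1.2,0,0,0,-1],[0,0,-2.4,0,0,0,-1],[0,0,-3.6,0,0,0,-1],[0,0,-4.8,0,0,0,-1]]'
python3 -m creep '[[0,0,-1,0,0,0,-1],[0,0,-1.6,0,0,0,-1],[0,0,-2,0,0,0,-1],[0,0,-2,0,0,0,-1],[0,0,-2,0,0,0,-1]]'
python3 -m creep '[[0,0,0,0,0,0,-1],[0,0,0,0,0,0,-1],[0,0,0,0,0,0,-1],[0,0,0,0,0,0,-1],[0,0,0,0,0,0,-1]]'
python3 - <<'E'
from h import *
im=ctrl.grab_frame('side')
u=proj('side',[[.538,.388,.12]])[0].astype(int);print(u,ctrl.observe()['moment'])
e=cv2.resize(im[u[1]-60:u[1]+60,u[0]-65:u[0]+65],None,fx=5,fy=5,interpolation=cv2.INTER_CUBIC)
cv2.imwrite('pics/lift.png',e[:,:,::-1])
E
```

```text
time_s: 5.15
ee_pos: [0.5383, 0.3888, 0.1927]
ee_rot: [0.801, 0.599, 0.0, 0.0]
force: [-0.1, -0.1, -6.8]
opening: 0.182
finger_force: 35.0
time_s: 5.65
ee_pos: [0.5378, 0.3886, 0.2112]
ee_rot: [0.801, 0.599, -0.0, -0.0]
force: [0.2, -0.6, -7.8]
opening: 0.18
finger_force: 35.0
time_s: 6.15
ee_pos: [0.5381, 0.3888, 0.2114]
ee_rot: [0.801, 0.599, -0.0, -0.0]
force: [0.4, 0.0, -7.3]
opening: 0.181
finger_force: 35.0
[236 158] [-0.15234072  0.09449092  0.00078735]
```

View pics/lift.png

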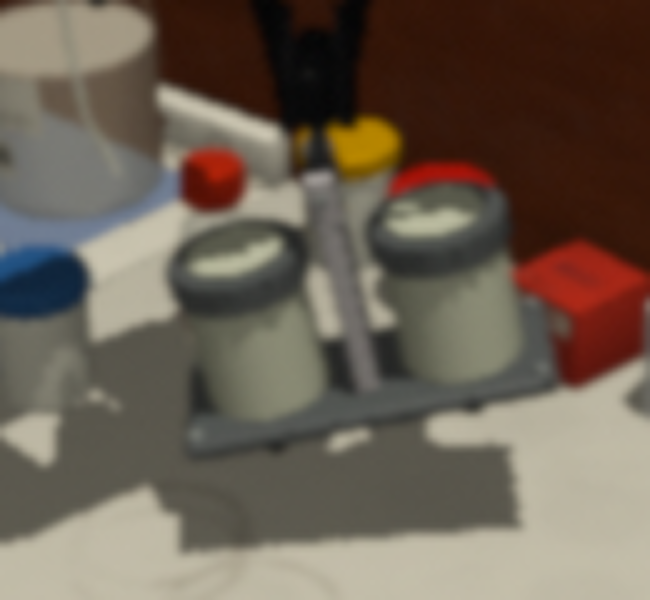

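The left end, nearest the robot and on the tool's −y side, has sunk: the bar's lower edge runs from (190,455) to (553,385), a tilt of about 0.14 rad. So the heavy jar is at the tool −y end, and I turn the tool by +85.7°, clear of the bottles, so that this end heads at 78°.

```bash
python3 -m creep '[[-0.5,0,-0.2,0,0,0,-1],[-1.5,0,-0.5,0,0,0,-1],[-3,0,-0.8,0,0,0,-1],[-5,0,-1,0,0,0,-1],[-7,0,-1,0,0,0,-1]]' | head -2
python3 -m creep '[[-2,0,0,0,0,0,-1],[-4,0,0,0,0,0,-1],[-5.7,0.1,0,0,0,0,-1],[-6.8,0.2,0,0,0,0,-1],[-7.4,0.2,0,0,0,0,-1]]' | head -2
python3 -m creep '[[0,0,0,0,0,1,-1],[0,0,0,0,0,3,-1],[0,0,0,0,0,6,-1],[0,0,0,0,0,10,-1],[0,0,0,0,0,15,-1]]' | head -2
python3 -m creep '[[0,0,0,0,0,5,-1],[0,0,0,0,0,10,-1],[0,0,0,0,0,15,-1],[0,0,0,0,0,20,-1],[0,0,0,0,0,25,-1]]' | head -2
python3 -m creep '[[0,0,0,0,0,5,-1],[0,0,0,0,0,10,-1],[0,0,0,0,0,15,-1],[0,0,0,0,0,20,-1],[0,0,0,0,0,25,-1]]' | head -2
python3 -m creep '[[0,0,0,0,0,5,-1],[0,0,0,0,0,10,-1],[0,0,0,0,0,14.7,-1],[0,0,0,0,0,18,-1],[0,0,0,0,0,20.7,-1]]'
python3 - <<'E'
from h import *
from scipy.spatial.transform import Rotation as R
o=ctrl.observe();M=R.from_quat(o['ee_rot']).as_matrix();print(np.degrees(np.arctan2(M[1,1],M[0,1])),np.round(o['qpos'],2))
print('to go cm',M.T@(np.array([.556,.029,.20])-o['ee_pos'])*100)
E
```

```text
time_s: 6.7
ee_pos: [0.5179, 0.3199, 0.2224]
time_s: 7.2
ee_pos: [0.4994, 0.2487, 0.222]
time_s: 7.7
ee_pos: [0.4999, 0.2511, 0.2216]
time_s: 8.2
ee_pos: [0.4999, 0.2511, 0.2216]
time_s: 8.7
ee_pos: [0.4998, 0.2511, 0.2215]
time_s: 9.2
ee_pos: [0.4999, 0.2511, 0.2216]
ee_rot: [0.994, -0.106, 0.0, -0.001]
force: [-0.1, 0.6, -7.7]
opening: 0.181
finger_force: 35.0
-102.19474787990168 [0.27 0.44 1.6  0.   1.1  2.05]
to go cm [10.17799424 20.52674068  2.13684599]
```

```bash
python3 -m creep '[[0.2,0.4,0,0,0,0,-1],[0.6,1.2,0,0,0,0,-1],[1.2,2.4,0,0,0,0,-1],[1.9,3.8,0,0,0,0,-1],[2.6,5.2,0,0,0,0,-1]]' | head -2
python3 -m creep '[[0.7,1.4,0,0,0,0,-1],[1.4,2.8,0,0,0,0,-1],[2.1,4.2,0,0,0,0,-1],[2.8,5.6,0,0,0,0,-1],[3.5,7,0,0,0,0,-1]]' | head -2
python3 -m creep '[[0.7,1.4,0,0,0,0,-1],[1.4,2.8,0,0,0,0,-1],[2.1,4.2,0,0,0,0,-1],[2.7,5.4,0,0,0,0,-1],[3.2,6.4,0,0,0,0,-1]]' | head -2
python3 -m creep '[[0.4,0.8,0,0,0,0,-1],[0.7,1.4,0.2,0,0,0,-1],[0.9,1.8,0.6,0,0,0,-1],[0.9,1.9,1.2,0,0,0,-1],[0.9,1.9,1.8,0,0,0,-1]]' | head -2
python3 -m creep '[[0,0,0.4,0,0,0,-1],[0,0,0.4,0,0,0,-1],[0,0,0.4,0,0,0,-1],[0,0,0.4,0,0,0,-1],[0,0,0.4,0,0,0,-1]]'
python3 - <<'E'
from h import *
from scipy.spatial.transform import Rotation as R
im=ctrl.grab_frame('side');it=ctrl.grab_frame('top')
o=ctrl.observe();M=R.from_quat(o['ee_rot']).as_matrix();print(np.degrees(np.arctan2(M[1,1],M[0,1])))
print('to go cm',M.T@(np.array([.556,.029,.17])-o['ee_pos'])*100)
a=cv2.resize(im[210:375,240:380],None,fx=3,fy=3,interpolation=cv2.INTER_CUBIC)
b=cv2.resize(it[130:230,280:400],None,fx=3,fy=3,interpolation=cv2.INTER_CUBIC)
q=np.zeros((495,780,3),np.uint8);q[:,:420]=a;q[:300,420:]=b
cv2.imwrite('pics/over.png',q[:,:,::-1])
E
```

```text
time_s: 9.7
ee_pos: [0.5145, 0.192, 0.2216]
time_s: 10.2
ee_pos: [0.5339, 0.1167, 0.2216]
time_s: 10.7
ee_pos: [0.5519, 0.0474, 0.2216]
time_s: 11.2
ee_pos: [0.5558, 0.0285, 0.2028]
time_s: 11.7
ee_pos: [0.5565, 0.0284, 0.1999]
ee_rot: [0.994, -0.105, 0.0, 0.0]
force: [0.0, -0.6, -7.8]
opening: 0.182
finger_force: 35.0
-102.06750520349537
to go cm [-0.0582612  -0.0624679   2.98051107]
```

View pics/over.png

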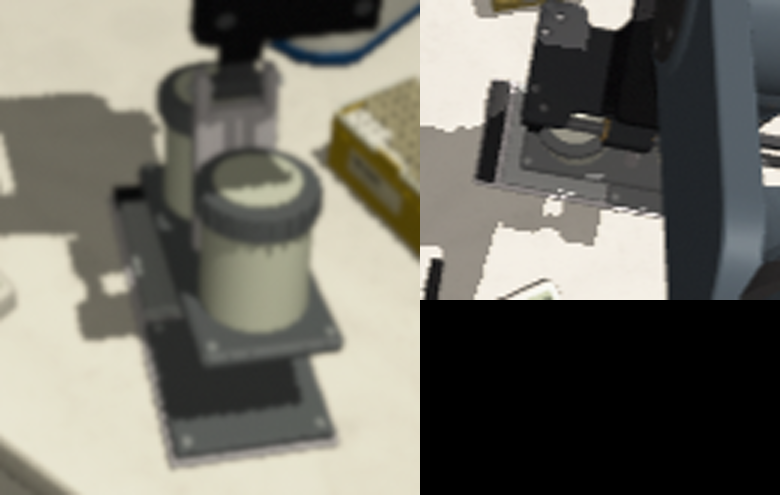

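```bash
python3 -m creep '[[0,-0.05,0.4,0,0,0,-1],[0,-0.05,0.9,0,0,0,-1],[0,-0.05,1.5,0,0,0,-1],[0,-0.05,2.1,0,0,0,-1],[0,-0.05,2.6,0,0,0,-1]]'
python3 -m creep '[[0,0,0.1,0,0,0,-1],[0,0,0.2,0,0,0,-1],[0,0,0.3,0,0,0,-1],[0,0,0.3,0,0,0,-1],[0,0,0.3,0,0,0,-1]]'
python3 -m creep '[[0,0,0.1,0,0,0,-1],[0,0,0.2,0,0,0,-1],[0,0,0.3,0,0,0,-1],[0,0,0.3,0,0,0,-1],[0,0,0.3,0,0,0,-1]]'
```

```text
time_s: 12.3
ee_pos: [0.5561, 0.0288, 0.1727]
ee_rot: [0.994, -0.105, -0.001, -0.0]
force: [0.0, -1.4, -7.2]
opening: 0.181
finger_force: 35.0
time_s: 12.8
ee_pos: [0.5566, 0.0288, 0.1707]
ee_rot: [0.994, -0.105, 0.0, 0.0]
force: [0.3, -0.4, -7.2]
opening: 0.181
finger_force: 35.0
time_s: 13.3
ee_pos: [0.5567, 0.0285, 0.1678]
ee_rot: [0.994, -0.105, 0.0, 0.0]
force: [-0.3, -2.3, -3.5]
opening: 0.178
finger_force: 35.0
```

```bash
python3 -m creep '[[0,0.3,0.1,0,0,0,-1],[0,0.6,0.2,0,0,0,-1],[0,0.9,0.3,0,0,0,-1],[0,1.2,0.45,0,0,0,-1],[0,1.2,0.45,0,0,0,-1]]'
python3 -m creep '[[0,0.15,0.15,0,0,0,-1],[-0.05,0.3,0.25,0,0,0,-1],[-0.1,0.4,0.4,0,0,0,-1],[-0.1,0.4,0.5,0,0,0,-1],[-0.1,0.4,0.5,0,0,0,-1]]'
python3 - <<'E'
from h import *
im=ctrl.grab_frame('side')
a=cv2.resize(im[210:375,240:380],None,fx=3.6,fy=3.6,interpolation=cv2.INTER_CUBIC)
cv2.imwrite('pics/down.png',a[:,:,::-1])
E
```

```text
time_s: 13.8
ee_pos: [0.5539, 0.0166, 0.1628]
ee_rot: [0.994, -0.105, 0.0, 0.0]
force: [-0.2, -0.6, -3.5]
opening: 0.175
finger_force: 35.0
time_s: 14.3
ee_pos: [0.5529, 0.0125, 0.1591]
ee_rot: [0.994, -0.105, 0.001, 0.001]
force: [-1.4, -4.3, 3.9]
opening: 0.18
finger_force: 35.0
```

View pics/down.png

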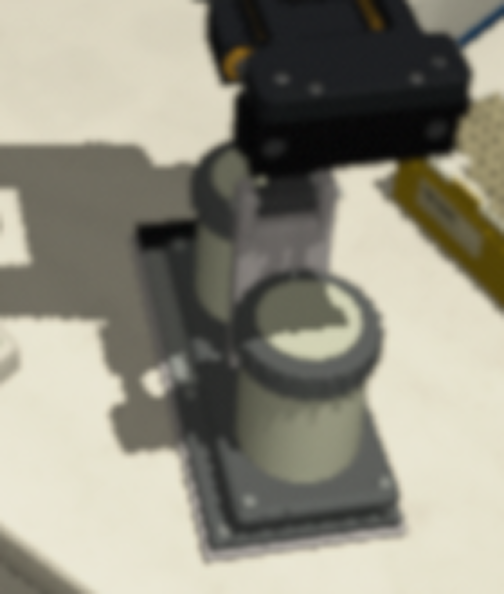

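The carrier now stands flat on both plates, its near corners at (245,505) and (398,495) just inside the station's end. I let go, rise, and check.

```bash
python3 -m creep '[[0,0,0,0,0,0,-0.6],[0,0,0,0,0,0,-0.4],[0,0,0,0,0,0,-0.2],[0,0,0,0,0,0,0],[0,0,0,0,0,0,0]]'
python3 -m creep '[[0,0,-0.5,0,0,0,0],[0,0,-1.5,0,0,0,0],[0,0,-3.5,0,0,0,0],[0,0,-6,0,0,0,0],[0,0,-9,0,0,0,0]]' | head -2
python3 -m creep '[[-2,0,-2,0,0,0,0],[-6,0,-4,0,0,0,0],[-10,0,-5,0,0,0,0],[-14,0,-5,0,0,0,0],[-17,0,-5,0,0,0,0]]'
python3 -m creep '[[0,4,0,0,0,0,0],[0,8,0,0,0,0,0],[0,13,0,0,0,0,0],[0,18,0,0,0,0,0],[0,22,0,0,0,0,0]]'
python3 - <<'E'
from h import *
im=ctrl.grab_frame('side');it=ctrl.grab_frame('top')
for t,z in [('carrier_mid',.02),('station_top',.014),('plate',.016)]:
    for n in ['side','top']:
        r=ctrl.regions_of(n,t)
        if r: print(n,t,r[0]['mask'].sum(),[np.round(v,1) for v in rect(n,r[0]['mask'],z)])
a=cv2.resize(im[240:370,260:370],None,fx=3.6,fy=3.6,interpolation=cv2.INTER_CUBIC)
b=cv2.resize(it[145:215,290:390],None,fx=4,fy=4,interpolation=cv2.INTER_CUBIC)
q=np.zeros((468,796,3),np.uint8);q[:,:396]=a;q[:280,396:]=b
cv2.imwrite('pics/rel.png',q[:,:,::-1]);print(ctrl.observe()['time_s'])
E
```

```text
time_s: 14.85
ee_pos: [0.5517, 0.0138, 0.1577]
ee_rot: [0.994, -0.105, -0.0, -0.0]
force: [0.2, -0.3, 0.5]
opening: 0.457
finger_force: 0.0
time_s: 15.35
ee_pos: [0.5516, 0.0134, 0.2491]
time_s: 15.85
ee_pos: [0.3834, 0.0495, 0.2991]
ee_rot: [0.994, -0.105, 0.001, -0.0]
force: [1.1, 0.5, -0.3]
opening: 0.497
finger_force: 0.0
time_s: 16.35
ee_pos: [0.3393, -0.1686, 0.2993]
ee_rot: [0.994, -0.106, 0.001, 0.001]
force: [0.8, -0.2, 0.4]
opening: 0.502
finger_force: 0.0
side carrier_mid 5470 [array([583.2,  64.4]), array([300.5, 107. ]), np.float64(66.8)]
top carrier_mid 2360 [array([566.7,  -1.6]), array([184.1,  99. ]), np.float64(79.0)]
side station_top 1314 [array([550.,  19.]), array([204.3,  90.2]), np.float64(79.2)]
top station_top 781 [array([554. ,  25.7]), array([198.4,  90.3]), np.float64(77.4)]
side plate 236 [array([524. ,  61.5]), array([85.7, 13.2]), np.float64(78.0)]
top plate 295 [array([546.5,  79.5]), array([114. ,  61.5]), np.float64(35.0)]
16.75
```

View pics/rel.png

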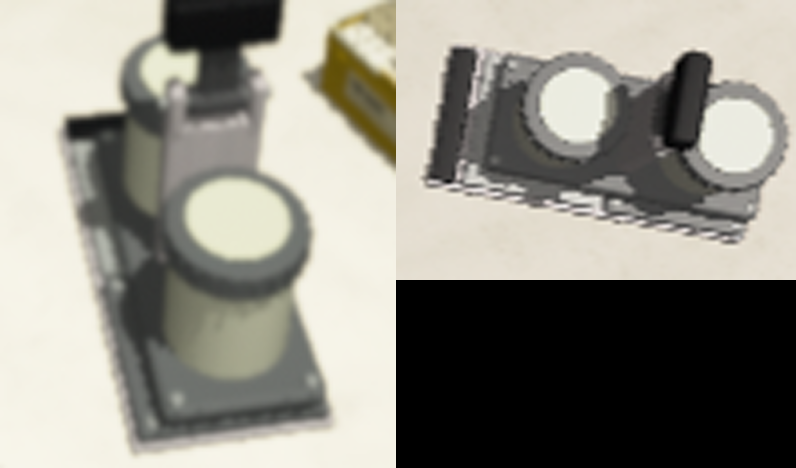

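The carrier is released and standing level. The lids show in the top crop at (577,107) and (738,137); next I work out its middle and heading.

Run:
```python
from h import *
c=lambda p:[(p[0]-396+.5)/4-.5+290,(p[1]+.5)/4-.5+145]
print(ray('side',[[(240+.5)/3.6-.5+260,(220+.5)/3.6-.5+240]],.104)*1000)
# refine: white lid discs in the top picture
it=ctrl.grab_frame('top').astype(int)
v=(it.min(2)>195).astype(np.uint8)
for p in [(577,107),(738,137)]:
    u=c(p);x,y=map(int,u);w=v[y-11:y+12,x-11:x+12];ys,xs=np.nonzero(w);print(u,'disc',len(xs))
for z in (.104,.107):
    L=ray('top',[c((577,107)),c((738,137))],z)*1000
    d=L[0]-L[1];print(L,L.mean(0),np.linalg.norm(d),np.degrees(np.arctan2(d[1],d[0])))
# carrier bar bottom-side corners at bar top z~? light end: corners in side crop
s=lambda p:[(p[0]+.5)/3.6-.5+260,(p[1]+.5)/3.6-.5+240]
A=ray('side',[s((155,413)),s((327,400))],.030)*1000
B=ray('side',[s((135,443)),s((330,415))],.013)*1000
print('bar end',A,A.mean(0),'stn end',B,B.mean(0))
```

```text
[[546.45282553 -38.34519494]]
[334.875, 171.375] disc 245
[375.125, 178.875] disc 281
[[564.49211661  51.46772546]
 [545.30894462 -39.08069493]] [554.90053061   6.19351527] 92.55814670795385 78.03844238070702
[[564.07057941  52.00809388]
 [544.95049654 -38.24253322]] [554.51053797   6.88278033] 92.25374388751796 78.03844238070711
bar end [[499.08997927 -65.71631803]
 [570.43880682 -86.05482295]] [534.76439305 -75.88557049] stn end [[490.41331752 -66.02397952]
 [575.52731748 -83.49375835]] [532.9703175  -74.75886894]
```

The lid midpoint is at about (0.555, 0.0065), and the light lid alone gives the same from both cameras. The station's middle is at about (0.554, 0.0125), so the carrier stands about 6 mm too far to the light side. There is time to regrasp and set it down again.

```bash
python3 -m creep '[[0,-4,0,0,0,0,0.3],[0,-8.5,0,0,0,0,0.3],[0,-13,0,0,0,0,0.3],[0,-18,0,0,0,0,0.3],[0,-21.5,0,0,0,0,0.3]]' | head -2
python3 -m creep '[[4,0,0,0,0,0,0.3],[8.5,0,0,0,0,0,0.3],[13,0,1.5,0,0,0,0.3],[16.5,0,3,0,0,0,0.3],[17.4,0,5,0,0,0,0.3]]' | head -2
python3 -m creep '[[0,0,2.5,0,0,0,0.3],[0,0,5,0,0,0,0.3],[0,0,7.3,0,0,0,0.3],[0,0,8.8,0,0,0,0.3],[0,0,9.1,0,0,0,0.3]]'
python3 -m creep '[[0,0,0,0,0,0,-0.3],[0,0,0,0,0,0,-0.6],[0,0,0,0,0,0,-1],[0,0,0,0,0,0,-1],[0,0,0,0,0,0,-1]]' 35
python3 -m creep '[[0,0,0,0,0,0,-1],[0,0,0,0,0,0,-1]]' 35
```

```text
time_s: 17.3
ee_pos: [0.3843, 0.0476, 0.2982]
time_s: 17.8
ee_pos: [0.5596, 0.008, 0.2479]
time_s: 18.3
ee_pos: [0.5532, 0.0092, 0.155]
ee_rot: [0.995, -0.104, -0.002, -0.0]
force: [0.3, 1.3, 0.2]
opening: 0.652
finger_force: 0.0
time_s: 18.8
ee_pos: [0.5553, 0.0075, 0.1577]
ee_rot: [0.994, -0.105, 0.001, 0.0]
force: [-0.8, -0.0, -0.3]
opening: 0.285
finger_force: 0.0
time_s: 19.0
ee_pos: [0.5552, 0.0079, 0.1575]
ee_rot: [0.994, -0.105, 0.0, -0.0]
force: [-0.8, 1.7, 2.8]
opening: 0.179
finger_force: 35.0
```

```bash
python3 -m creep '[[0,0,-0.4,0,0,0,-1],[0,0,-1,0,0,0,-1],[0,0,-1.7,0,0,0,-1],[0,0,-2.4,0,0,0,-1],[0,0,-3,0,0,0,-1]]' | head -2
python3 -m creep '[[0,-0.3,0,0,0,0,-1],[-0.1,-0.8,0,0,0,0,-1],[-0.1,-1.4,0,0,0,0,-1],[-0.2,-2,0,0,0,0,-1],[-0.2,-2.5,0,0,0,0,-1]]' | head -2
python3 -m creep '[[0,-0.2,0,0,0,0,-1],[0,-0.2,0,0,0,0,-1],[0,-0.2,0,0,0,0,-1],[0,-0.2,0,0,0,0,-1],[0,-0.2,0,0,0,0,-1]]' | head -2
python3 -m creep '[[0,0,0.4,0,0,0,-1],[0,0,0.8,0,0,0,-1],[0,0,1.2,0,0,0,-1],[0,0,1.5,0,0,0,-1],[0,0,1.5,0,0,0,-1]]' | head -4
python3 -m creep '[[0,0,0.2,0,0,0,-1],[0,0,0.3,0,0,0,-1],[0,0,0.4,0,0,0,-1],[0,0,0.5,0,0,0,-1],[0,0,0.5,0,0,0,-1]]' | head -4
```

```text
time_s: 19.5
ee_pos: [0.5546, 0.0074, 0.1873]
time_s: 20.0
ee_pos: [0.5578, 0.0334, 0.1867]
time_s: 20.5
ee_pos: [0.5586, 0.0341, 0.1871]
time_s: 21.0
ee_pos: [0.5582, 0.0344, 0.1713]
ee_rot: [0.994, -0.105, -0.001, 0.0]
force: [-0.1, -0.1, -6.7]
time_s: 21.5
ee_pos: [0.5589, 0.0341, 0.1674]
ee_rot: [0.994, -0.105, 0.0, 0.0]
force: [-1.0, -1.9, -4.3]
```

Contact is the same as before, now 6 mm further along. Next is the arc back to level.

```bash
python3 -m creep '[[0,0.4,0.1,0,0,0,-1],[0,0.8,0.2,0,0,0,-1],[0,1.2,0.3,0,0,0,-1],[0,1.6,0.45,0,0,0,-1],[0,1.6,0.45,0,0,0,-1]]' 
python3 -m creep '[[0,0.15,0.1,0,0,0,-1],[0,0.3,0.25,0,0,0,-1],[0,0.4,0.4,0,0,0,-1],[0,0.5,0.5,0,0,0,-1],[0,0.5,0.5,0,0,0,-1]]'
python3 -m creep '[[0,0,0,0,0,0,-0.6],[0,0,0,0,0,0,-0.4],[0,0,0,0,0,0,-0.2],[0,0,0,0,0,0,0],[0,0,0,0,0,0,0]]'
python3 -m creep '[[0,0,-0.5,0,0,0,0],[0,0,-1.5,0,0,0,0],[0,0,-3.5,0,0,0,0],[0,0,-6,0,0,0,0],[0,0,-9,0,0,0,0]]' | head -2
python3 -m creep '[[-2,0,-2,0,0,0,0],[-6,0,-4,0,0,0,0],[-10,0,-5,0,0,0,0],[-14,0,-5,0,0,0,0],[-17,0,-5,0,0,0,0]]' | head -2
python3 -m creep '[[0,4,0,0,0,0,0],[0,8,0,0,0,0,0],[0,13,0,0,0,0,0],[0,18,0,0,0,0,0],[0,22,0,0,0,0,0]]' | head -2
python3 - <<'E'
from h import *
im=ctrl.grab_frame('side');it=ctrl.grab_frame('top')
a=cv2.resize(im[240:370,260:370],None,fx=3.6,fy=3.6,interpolation=cv2.INTER_CUBIC)
b=cv2.resize(it[145:215,290:390],None,fx=4,fy=4,interpolation=cv2.INTER_CUBIC)
q=np.zeros((468,796,3),np.uint8);q[:,:396]=a;q[:280,396:]=b
cv2.imwrite('pics/rel2.png',q[:,:,::-1]);print(ctrl.observe()['time_s'])
E
```

```text
time_s: 22.0
ee_pos: [0.5553, 0.0182, 0.1624]
ee_rot: [0.994, -0.106, 0.0, 0.0]
force: [-1.2, -0.9, -4.0]
opening: 0.181
finger_force: 35.0
time_s: 22.5
ee_pos: [0.5544, 0.0139, 0.1577]
ee_rot: [0.994, -0.105, 0.0, -0.0]
force: [0.4, -0.7, -3.3]
opening: 0.178
finger_force: 35.0
time_s: 23.0
ee_pos: [0.5544, 0.0139, 0.1577]
ee_rot: [0.994, -0.105, 0.0, 0.0]
force: [0.6, 0.5, -0.3]
opening: 0.457
finger_force: 0.0
time_s: 23.5
ee_pos: [0.5537, 0.014, 0.2486]
time_s: 24.0
ee_pos: [0.3856, 0.05, 0.2986]
time_s: 24.5
ee_pos: [0.3415, -0.1681, 0.2988]
24.6
```

View pics/rel2.png

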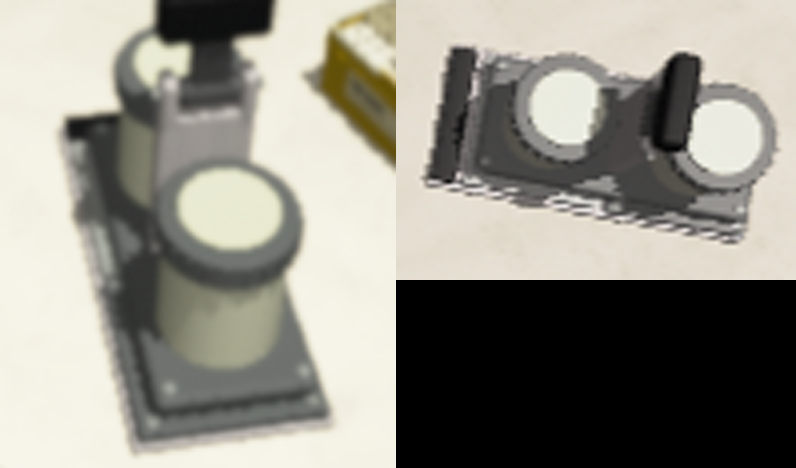

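The carrier has moved towards the strip. The lids are now at about (566,108) and (725,138) in the top crop, and the front lid at (231,209) in the side crop.

Run:
```python
from h import *
c=lambda p:[(p[0]-396+.5)/4-.5+290,(p[1]+.5)/4-.5+145]
s=lambda p:[(p[0]+.5)/3.6-.5+260,(p[1]+.5)/3.6-.5+240]
u=np.array([.208,.978])
F=ray('side',[s((231,209))],.104)[0]*1000;print(F,F+45*u)
L=ray('top',[c((566,108)),c((725,138))],.104)*1000
d=L[0]-L[1];print(L,L.mean(0),np.linalg.norm(d),np.degrees(np.arctan2(d[1],d[0])))
# station mid from rulers still visible: far strip and light end as before
# wireframe check: carrier bar at assumed mid (553.5,12.5), both cams
m=(L.mean(0)+F+45*u)/2;print(m)
v=np.array([.978,-.208]);D=np.array([553.7,12.7])-m;print('along',D@u,'lat',D@v)
```

```text
[545.64373406 -31.58629022] [555.00373406  12.42370978]
[[564.0538417   57.74252176]
 [544.89611466 -31.69386648]] [554.47497818  13.02432764] 91.46521768054934 77.90966118841985
[554.73935612  12.72401871]
along -0.2396763737305252 lat -1.0114943940129606
```

```bash
python3 -c "
from workcell import ctrl
print(ctrl.close_job())"
```

```text
the job is handed in; nothing more can be done
None
```

The job is handed in: the carrier is released on the station with its heavy jar over the sprung plate, measured about 1 mm off centre, square and level; that the plate is fully down I inferred from the carrier standing level, and the first set-down was 6 mm off, so I lifted it and set it down again.

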